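# Show the walnut lid under the bench magnifier

### The job

Swing the bench magnifier round on its stiff arm until the arm lies right along the yellow tape line on the bench, and leave it there. Then lift the dark walnut lid with the brass inlay out of the rack and hold it in the air 12 cm in front of the glass, on the lit side, for a colleague to look at: in the middle of the lens, inlaid face square to the glass, the edge it stood on still at the bottom and level. Finish while still holding it there, with nothing else touching it, and leave the two pale lids, the octagonal box and the filler tin where they are.

Things in the scene. Friction and masses are not known exactly. Their poses are not given: they have to be found in the camera images.
- magnifier (a joint): Stiff upright hinge of the magnifier's swing arm, on the stand's axis; friction alone (0.35 N m, some 2 N at the lens) holds it wherever it is left. Rad: 0 when the arm lies straight above the yellow tape line, positive swung clockwise seen from above (towards the robot); range -0.5 to 1.4, parked at 0.6 to 1.1.
- stand: Magnifier stand fixed to the bench: dark steel foot, 110 mm diameter, post to 140 mm. Origin at the foot's underside on the hinge axis, z up. Flat yellow tape line, 24 mm wide, on the bench from 65 to 235 mm from the axis along -y. It carries the swing arm, an aluminium bar 18 mm wide, 142 to 152 mm high, reaching 205 mm from the axis, along -y at joint value 0.
- lens: Round lens on the swing arm, white frame 114 mm across, 14 mm thick, pale ring light on its work side. Origin: centre of the glass, 190 mm from the hinge axis, 215 mm above the bench. x is the optical axis; the lit side faces -x, which looks 0.35 rad (20 deg) below level. y: level, along the arm towards the post; z: up in the plane of the glass.
- handle (a point): Red upright peg on top of the lens frame by which the magnifier is swung, 14 mm in diameter, its free part about 30 mm long; the point is at the centre of its top end, 298 mm above the bench, 20 mm to the lit side of the lens centre; it moves with the arm. Round, so it may turn in the fingers.
- rack: Light wooden slotted rack fixed to the bench, 190 x 121 mm and 28 mm high; three slots 14 mm wide and 22 mm deep run along its y, at x = -60, 0 and +60 mm, slot floors 6 mm above the bench. Origin at the centre of its underside.
- walnut_lid: Dark walnut lid: flat regular octagon, 100 mm across flats, 12 mm thick, 55 to 100 g, standing on a flat edge in any of the rack's slots. Origin at its centre; x out of the face with the flush 34 mm brass disc (in the rack: the rack's x), z up to the 41 mm level top edge 50 mm above the origin. Shown properly, its axes are parallel to the lens's, its origin 120 mm along the lens's -x.
- maple_lid_a: Pale maple lid, same shape and size as the walnut one, no inlay, standing in another slot; leave it alone.
- maple_lid_b: Pale maple lid, same shape and size, no inlay, standing in another slot; leave it alone.
- octagon_box: Open octagonal wooden box, 110 mm across flats and 55 mm high, on the bench beyond the rack; origin at the centre of its underside; leave it alone.
- filler_tin: Blue tin of wood filler with a yellow label, 68 mm in diameter and 75 mm high, on the bench near the robot; origin at the centre of its underside; leave it alone.
There are look-alikes about, which are no part of the job. What is shaped like the walnut_lid but red is not meant. Of the things that look like the rack, the smaller one is meant.

How it is judged (in metres and radians):
On the way, in this order (a step that is already met when the one before it is completed fails the run):
1. the magnifier's arm lies along the tape line, at rest, and the robot has let go of it, the walnut lid still in the rack (value of joint magnifier between -0.1 and 0.1 rad and velocity of joint magnifier between -0.05 and 0.05 rad/s and contact force between the fingers and stand below 0.1 N and distance of walnut_lid from where it was at the start of the episode below 0.02 m), for 0.2 s.
2. the walnut lid is clear above the rack in the fingers (height (world z) of walnut_lid above 0.11 m and contact force between the fingers and walnut_lid above 0.5 N and contact force between walnut_lid and rack below 0.1 N), for 0.1 s.
At the end, for the whole second after the job is handed in: Arm within 0.1 rad of the tape, at rest, untouched; walnut lid held still, touching only the fingers, its centre 95-145 mm before the lit side and within 20 mm of the lens axis each way, inlay towards the glass, square and level to 0.17 rad, right way up; others within 30 mm of their start (value of joint magnifier between -0.1 and 0.1 rad and velocity of joint magnifier between -0.05 and 0.05 rad/s and x of walnut_lid in the frame of lens between -0.145 and -0.095 m and y of walnut_lid in the frame of lens between -0.02 and 0.02 m and z of walnut_lid in the frame of lens between -0.02 and 0.02 m and angle between the x axis of walnut_lid and the x axis of lens, either way round below 0.17 rad and angle between the y axis of walnut_lid and the y axis of lens, either way round below 0.17 rad and angle between walnut_lid's own z axis and vertical below 0.7 rad and x of lens in the frame of walnut_lid above 0.05 m and height (world z) of walnut_lid above 0.12 m and contact force between the fingers and walnut_lid above 0.5 N and contact force between walnut_lid and rack below 0.1 N and contact force between each of walnut_lid, the arm, the fingers and stand below 0.1 N and linear speed of walnut_lid below 0.03 m/s and angular speed of walnut_lid below 0.2 rad/s and contact force between walnut_lid and maple_lid_a below 0.1 N and contact force between walnut_lid and maple_lid_b below 0.1 N and contact force between walnut_lid and octagon_box below 0.1 N and contact force between walnut_lid and filler_tin below 0.1 N and distance of each of maple_lid_a, maple_lid_b, octagon_box, filler_tin from where it was at the start of the episode below 0.03 m); the arm keeps its last pose, push and grip.
It fails at once if a pale lid, the box or the tin is disturbed (moved 30 mm or more) (distance of any of maple_lid_a, maple_lid_b, octagon_box, filler_tin from where it was at the start of the episode above 0.03 m).
It also fails if it takes over 54 s, if anything falls off the work surface, if the arm or the gripper's body presses on something with over 40 N, if the wrist force passes 120 N, or if a joint passes its speed limit or range.

### The arm

A 6-joint arm with a two-finger parallel gripper is mounted at the origin on the work surface. World frame = base frame: x ahead of the robot, y to its left, z up, the work surface at z = 0. Lengths are in mm, angles in rad, forces in N, time in s.
With the tool pointing down it reaches from about 350 to 875 mm from the base axis. Payload 4.2 kg.
Tool frame: the origin (TCP) lies between the finger pads; the fingertips stand 25 mm ahead of it and the grasp point (between the pads) lies 6 mm ahead of it; z points along the fingers, y is the line along which they close (so a half turn about z gives the same grasp; the last joint's range is limited). The gripper opens to 85 mm and grips with 20 to 120 N. Pads are 22 mm wide; open, the fingers measure 114 mm over their backs; the gripper's body (76 mm by 85 mm) begins 54 mm behind the grasp point. The pads swing forward as they close: fully open they stand 13 mm farther back than shut.
Start: joints at [1.436, 0.385, 0.008, 0, -1.194, -0.259], TCP at [239.779, 577.153, 256.312] pointing down, gripper open.
Joint ranges: [-3.14, 3.14], [-1.21, 2.06], [-1.07, 1.41], [-3.16, 2.05], [-2.99, -0.16], [-3.1, 3.1]. Speed limits (rad/s): [2.79, 2.79, 3.14, 3.14, 3.14, 3.14].

### API

Orientations are given as a unit quaternion [x, y, z, w].
In Python, from bench import read_state, imaging, workorder, nets gives the robot as it stands.
- The arm moves only by the tool apply_moves, never from a script. Its argument "rows" is a list of rows, each an object with "hand": the opening, from -1 (shut) to 1 (fully open); "delta_pos": the shift along the tool's x, y, z in mm, a list of three; "yaw": the turn about the tool's z in rad. A call has 1 to 12 rows; each row is the pose to reach, as a shift and turn from the pose commanded when the call began, along the tool's axes at that moment; what a row does not reach only later rows make up. A row lasts 1/12 s, in which the tool goes at most 41.7 mm and 7.16 degrees, less where a joint would pass 70% of its speed; a pose out of reach is approached as far as the arm can. A call with a gripper value outside its range is refused whole. The fingers move at their own pace and stop on an object; the grip force is fixed at half the most. Time passes only in rows, so rows that repeat a pose let the fingers close. It gives the time, the measured TCP pose, the force, the opening and the grip force at its end, in the units of the state.
- read_state(): the state, without advancing time (a new reading comes with each control period).
- imaging.get_image(name): name is "scene" or "side" or "wrist"; returns a dict with "pixels" (400x640x3 uint8, red, green, blue), "fx", "fy", "cx", "cy" (pixels), "dist" ([k1, k2, p1, p2, k3] as OpenCV has them; the pictures are not rectified), "xyz" and "rotation" of the camera in the world. Camera axes: x right, y down, z forward; pixel columns grow to the right and rows downward; lengths in mm; the calibration is good to about 2 mm. A picture is of the moment at which its call begins. There is no depth.
- workorder.job_done(): hands the job in; it is judged then, once.
Trained networks look in the newest picture that a camera, given by its name, has taken for a name from the list of things; names that differ only in an ending like _2 or _b are one class to them, and where a whole thing is asked for, a point or a joint stands for the part that bears it (a point fixed in the world has none). Each returns a list of dicts, best first, with "score" (0 to 1); they miss things now and then, are a little off and sometimes report something else, mostly with a low value. They report only what shows in the picture. A call takes as long as a camera call. They do not tell look-alikes from the thing itself.
- nets.find_in(camera, query): "location" ([row, column] in pixels, amid what is visible of it).
- nets.pinpoint(camera, query): "location" ([row, column] in pixels: a listed point, or the origin of a listed thing).
The state is a dict: "clock": time; "joints": joint angles; "joint_vel": joint speeds; "joint_efforts": joint torques, N m; "position": TCP position; "ee_rot": TCP orientation; "contact_force": force on the tool from outside, world axes, zero at the start; "wrist_torque": the same for the moment, N m; "gripper_width": finger opening in mm; "grasp_force": force on a finger pad.
Only numpy, scipy, OpenCV 4.12 (cv2) and the standard library are available. Lean on these libraries where they do the work, as an engineer would, in place of code of your own. Each camera call takes 0.05 s, during which the arm holds its last target. There are 200 camera calls.

## Working session

There is one attempt and no reset: what is moved stays moved. The work goes in short steps, Python scripts to look and compute and a tool call to move; the robot and the scene stay as the last step left them, time stands still between calls to the robot, and variables do not carry over. Pictures are saved under pics/ and viewed, at most 10 in all, crops included, and the job is handed in when it is done.

Besides the shell and the picture viewer there is one more tool, called after "Request:" in YAML: its name, and indented under it one key for each argument. apply_moves: Moves the arm, as the interface text tells. Its arguments: {"type":"object","properties":{"rows":{"type":"array"}},"required":["rows"]}

```bash
mkdir -p pics
cat > h.py <<'E'
import numpy as np, cv2
from bench import read_state, imaging, workorder, nets
from scipy.spatial.transform import Rotation as R
def cam(n):
    d=imaging.get_image(n); return d
def Rm(d):
    r=np.array(d["rotation"],float)
    return r if r.shape==(3,3) else R.from_quat(r).as_matrix()
def ray(d,rc):
    K=np.array([[d["fx"],0,d["cx"]],[0,d["fy"],d["cy"]],[0,0,1]])
    u=cv2.undistortPoints(np.array([[[rc[1],rc[0]]]],float),K,np.array(d["dist"],float))[0,0]
    v=Rm(d)@np.array([u[0],u[1],1]); return np.array(d["xyz"],float),v/np.linalg.norm(v)
def atz(d,rc,z):
    o,v=ray(d,rc); return o+v*(z-o[2])/v[2]
def tri(rs):
    A=sum(np.eye(3)-np.outer(v,v) for o,v in rs); b=sum((np.eye(3)-np.outer(v,v))@o for o,v in rs)
    p=np.linalg.solve(A,b); return p,[float(np.linalg.norm((np.eye(3)-np.outer(v,v))@(p-o))) for o,v in rs]
def proj(d,p):
    K=np.array([[d["fx"],0,d["cx"]],[0,d["fy"],d["cy"]],[0,0,1]])
    r=Rm(d).T; t=-r@np.array(d["xyz"],float)
    return cv2.projectPoints(np.array(p,float).reshape(-1,1,3),cv2.Rodrigues(r)[0],t,K,np.array(d["dist"],float))[0][:,0,::-1]
def save(d,f,crop=None,s=1):
    im=d["pixels"][:,:,::-1]
    if crop: im=im[crop[0]:crop[1],crop[2]:crop[3]]
    cv2.imwrite(f,cv2.resize(im,None,fx=s,fy=s))
E
python3 - <<'E'
from h import *
print(read_state())
ims=[]
for n in ["scene","side","wrist"]:
    d=cam(n); ims.append(d); print(n,d["fx"],d["xyz"],np.round(Rm(d),3).tolist()); save(d,f"pics/{n}0.png")
    for q in ["handle","lens","stand","rack","walnut_lid","maple_lid_a","octagon_box","filler_tin"]:
        print(q,[(np.round(r["location"]).tolist(),round(r["score"],2)) for r in nets.pinpoint(n,q)])
E
```

```text
{'clock': 0.0, 'joints': array([ 1.43561232e+00,  3.85547929e-01,  6.59157698e-03, -4.96510294e-04,
       -1.19399591e+00, -2.58604472e-01]), 'joint_vel': array([-2.29008287e-03, -7.42067450e-05,  8.68399296e-05,  4.14095148e-04,
       -5.55296121e-04,  1.38235115e-03]), 'joint_efforts': array([-7.94895714e-04, -3.92292452e+01,  1.88401330e+01,  4.18647632e+00,
       -4.64190845e-03, -2.61916909e-06]), 'position': array([239.57910683, 576.66924422, 255.2136999 ]), 'ee_rot': array([ 9.80660351e-01, -1.95714230e-01, -1.63821902e-04,  1.09014721e-03]), 'contact_force': array([-0.15660035, -0.38970358, -0.12751689]), 'wrist_torque': array([-0.00529715,  0.02702883,  0.01744791]), 'grasp_force': 0.0, 'gripper_width': 85.31553332180205}
scene 447.74335126876065 [1599.08400578  275.32970902  914.55384512] [[-0.261, 0.523, -0.812], [0.965, 0.137, -0.223], [-0.005, -0.841, -0.54]]
handle [([176.0, 392.0], 0.81)]
lens [([204.0, 389.0], 0.85)]
stand [([304.0, 417.0], 0.8), ([219.0, 266.0], 0.39)]
rack [([248.0, 265.0], 0.89), ([192.0, 255.0], 0.56)]
walnut_lid [([234.0, 266.0], 0.73), ([220.
[... 205 characters left out ...]
737591 ] [[-0.974, -0.169, 0.15], [-0.226, 0.728, -0.647], [0.0, -0.664, -0.747]]
handle [([235.0, 283.0], 0.69), ([248.0, 282.0], 0.29)]
lens [([248.0, 282.0], 0.6)]
stand [([332.0, 216.0], 0.7)]
rack [([191.0, 312.0], 0.98), ([178.0, 411.0], 0.91)]
walnut_lid [([180.0, 314.0], 0.62), ([144.0, 342.0], 0.59), ([177.0, 295.0], 0.17)]
maple_lid_a [([177.0, 292.0], 0.67), ([181.0, 333.0], 0.52)]
octagon_box [([179.0, 294.0], 0.33)]
filler_tin [([254.0, 366.0], 0.72)]
wrist 323.7360396134484 [315.36657196 546.45554821 373.50960231] [[-0.384, -0.876, -0.294], [-0.923, 0.364, 0.12], [0.002, 0.317, -0.948]]
handle []
lens []
stand []
rack []
walnut_lid []
maple_lid_a []
octagon_box []
filler_tin []
```

View pics/scene0.png

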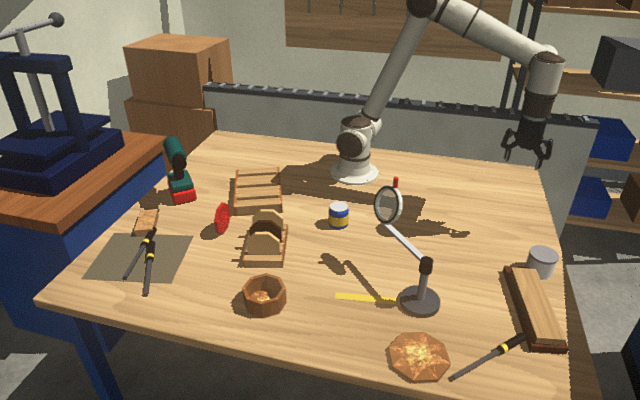

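View pics/side0.png

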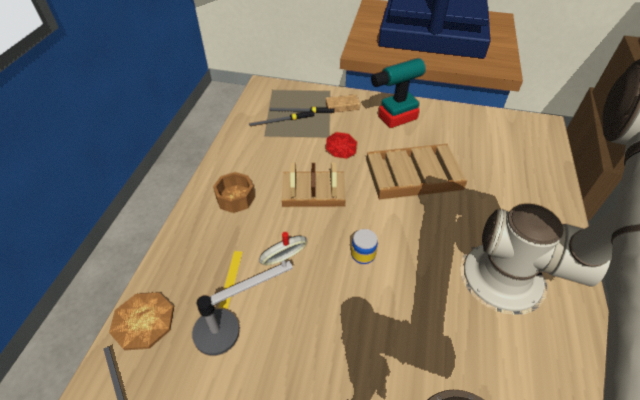

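Run:
```python
from h import *
s=cam("scene");d=cam("side")
def T(n,a,b): print(n,*[np.round(x,1) for x in tri([ray(s,a),ray(d,b)])])
T("handle",(176,392),(235,283));T("lens",(204,389),(248,282));T("stand",(304,417),(332,216))
T("rack",(248,265),(191,312));T("lid",(234,266),(180,314));T("tin",(223,338),(254,366))
T("mapA",(222,267),(181,333));T("mapB",(247,259),(177,292));
print("stand z0",atz(s,(304,417),0),atz(d,(332,216),0)); print(atz(s,(300,268),0))
```

```text
handle [521.  202.2 297.5] [7.7 7.7]
lens [534.8 194.5 220.9] [2.3 2.3]
stand [677.3 313.3  -3.9] [1.8 1.8]
rack [ 5.595e+02 -1.793e+02  5.000e-01] [2. 2.]
lid [ 552.4 -175.6   53.6] [0.8 0.8]
tin [361.3  14.8  -1.4] [0.2 0.2]
mapA [ 495.6 -190.2   53.9] [5.3 5.3]
mapB [ 619.8 -172.9   54. ] [1.1 1.1]
stand z0 [680.34573642 311.58456935   0.        ] [676.34281511 316.61225039   0.        ]
[ 7.70973347e+02 -9.25741402e+01  1.13686838e-13]
```

Small rack at scene (243,265) with the walnut lid in the middle slot; tape at (297,365), lens at (203,388), red peg at (182,395). The large rack and the red lid are decoys. Next: tape direction, rack lines and the inlay side.

Run:
```python
from h import *
for n,box in [("scene",(285,310,325,400)),("side",(240,320,210,260))]:
    d=cam(n); hsv=cv2.cvtColor(d["pixels"],cv2.COLOR_RGB2HSV)
    m=cv2.inRange(hsv,(22,150,120),(35,255,255)); mm=np.zeros_like(m); mm[box[0]:box[1],box[2]:box[3]]=m[box[0]:box[1],box[2]:box[3]]
    rc=np.argwhere(mm); P=np.array([atz(d,x,0)[:2] for x in rc]); c=P.mean(0); v=np.linalg.svd(P-c)[2][0]; v*=-np.sign(v[1])
    t=(P-c)@v; print(n,len(rc),c,v,"az vs -y",np.arctan2(v[0],-v[1]),"len",t.min(),t.max(),"axis est",c+v*(t.max()-235),c+v*(t.min()-65))
    hm=cv2.inRange(hsv,(0,150,80),(6,255,255))|cv2.inRange(hsv,(174,150,80),(180,255,255))
    b=(165,200,380,410) if n=="scene" else (225,255,270,300)
    q=np.argwhere(hm[b[0]:b[1],b[2]:b[3]])+[b[0],b[2]]; print("peg px",q.mean(0),q.min(0),q.max(0))
    save(d,f"pics/{n}1.png",(200,275,230,305) if n=="scene" else (150,215,270,360),8)
```

```text
scene 258 [693.96766249 151.78452438] [ 0.16104858 -0.98694648] az vs -y 0.1617530047594869 len -100.13373179774446 68.17635828236732 axis est [667.1009527  316.43053053] [667.37311029 314.76267988]
peg px [182.         395.31818182] [177 393] [187 397]
side 378 [696.2751017  156.71967369] [ 0.15414284 -0.98804857] az vs -y 0.15475986313587656 len -98.41473255633011 72.32029421182784 axis est [671.19919035 317.45512512] [671.08589124 318.18136727]
peg px [237.76811594 285.07246377] [232 282] [244 288]
```

View pics/scene1.png

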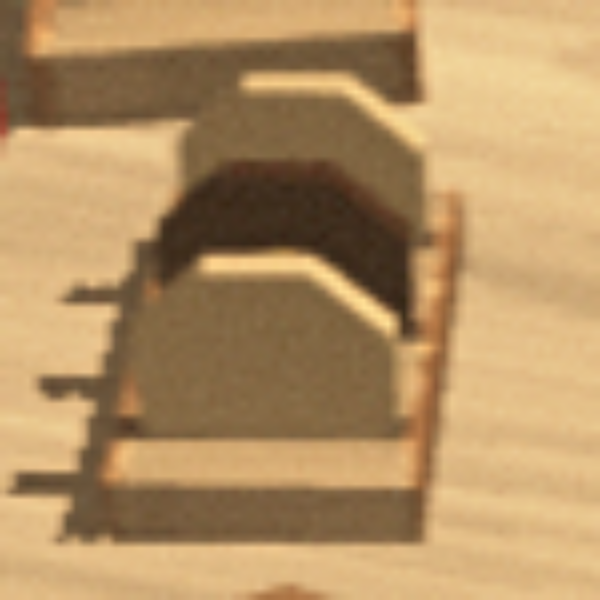

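View pics/side1.png

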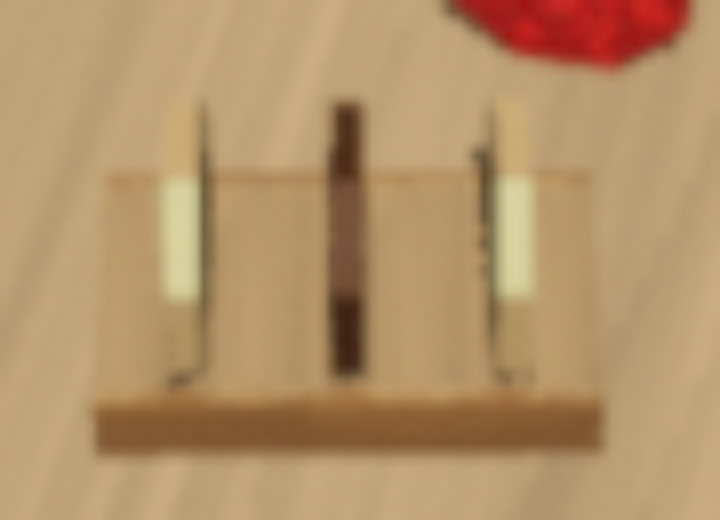

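The walnut lid stands in the middle slot (scene crop (240,290); side crop (240,345)) between the pale lids, with the brass not visible from here. Now I'll fix the peg and arc numbers.

Run:
```python
from h import *
s=cam("scene");d=cam("side")
p,e=tri([ray(s,(182,395.3)),ray(d,(237.8,285.1))]); print("peg",p,e, atz(s,(182,395.3),283),atz(d,(237.8,285.1),283))
ax=np.array([672,315.]); v=np.array([.1575,-.9875])
def pos(th):
    c,s_=np.cos(th),np.sin(th); a=np.array([[c,s_],[-s_,c]])@v; l=np.array([a[1],-a[0]]); return ax+190*a+20*l
u=p[:2]-ax; print("r",np.linalg.norm(u)); 
ang=np.arctan2(v[1],v[0])-np.arctan2(u[1],u[0]); ang=(ang+np.pi)%(2*np.pi)-np.pi
th=ang-np.arctan2(20,190); print("theta",th)
st=read_state(); M=R.from_quat(st["ee_rot"]).as_matrix(); print(np.round(M,3))
print("d to above peg", M.T@(np.array([*p[:2],340])-st["position"]))
for t in np.linspace(th,0,8): print(round(t,3),pos(t))
```

```text
peg [519.32423064 206.81945533 283.62334736] [0.4674583082118045, 0.46745830821174045] [517.7393729  206.33835576 283.        ] [519.53632659 206.94160485 283.        ]
r 187.1173984293015
theta 1.0076304399640952
[[ 0.923 -0.384 -0.   ]
 [-0.384 -0.923  0.   ]
 [-0.     0.    -1.   ]]
d to above peg [400.25564912 234.74140346 -83.68787566]
1.008 [516.11862228 204.54807684]
0.864 [533.57522387 183.32915052]
0.72 [553.89514796 164.83384144]
0.576 [576.65807605 149.44472588]
0.432 [601.39315598 137.48012836]
0.288 [627.58874155 129.18753709]
0.144 [654.70297593 124.73848469]
0.0 [682.175 124.225]
```

Request:
apply_moves:
  rows:
    - {"hand":0.2,"delta_pos":[35,20,-30],"yaw":0.1}
    - {"hand":0.2,"delta_pos":[70,40,-60],"yaw":0.2}
    - {"hand":0.2,"delta_pos":[105,61,-84],"yaw":0.3}
    - {"hand":0.2,"delta_pos":[140,82,-84],"yaw":0.4}
    - {"hand":0.2,"delta_pos":[175,103,-84],"yaw":0.5}
    - {"hand":0.2,"delta_pos":[210,123,-84],"yaw":0.6}
    - {"hand":0.2,"delta_pos":[245,144,-84],"yaw":0.7}
    - {"hand":0.2,"delta_pos":[280,164,-84],"yaw":0.8}
    - {"hand":0.2,"delta_pos":[315,185,-84],"yaw":0.9}
    - {"hand":0.2,"delta_pos":[350,205,-84],"yaw":1.0}
    - {"hand":0.2,"delta_pos":[380,223,-84],"yaw":1.036}
    - {"hand":0.2,"delta_pos":[400,235,-84],"yaw":1.036}

```text
clock: 2.65
position: [520.3, 203.9, 340.6]
ee_rot: [0.754, -0.657, 0.0, -0.0]
contact_force: [0.0, -0.0, 0.4]
gripper_width: 51.4
grasp_force: 0.0
```

```bash
cat >> h.py <<'E'
def go(target,st=None):
    st=st or read_state(); M=R.from_quat(st["ee_rot"]).as_matrix()
    return np.round(M.T@(np.array(target,float)-st["position"]),1)
E
python3 - <<'E'
from h import *
st=read_state(); M=R.from_quat(st["ee_rot"]).as_matrix(); print(st["position"],np.round(M,3).tolist(),st["joints"].round(2),st["gripper_width"])
d=cam("wrist"); save(d,"pics/w1.png")
print([(n,q,np.round(r["location"]),round(r["score"],2)) for n in["wrist"] for q in("handle","walnut_lid","lens") for r in nets.pinpoint(n,q)])
print("peg expected px",proj(d,[519.3,206.8,298]))
E
```

```text
[520.31275642 203.94530451 340.55209459] [[0.137, -0.991, 0.0], [-0.991, -0.137, -0.0], [0.0, -0.0, -1.0]] [ 0.66  0.22 -0.01  0.   -1.34 -0.53] 51.408545592582605
[('wrist', 'handle', array([252., 321.]), 0.91), ('wrist', 'lens', array([176., 303.]), 0.77)]
peg expected px [[250.87599986 319.36085897]]
```

View pics/w1.png

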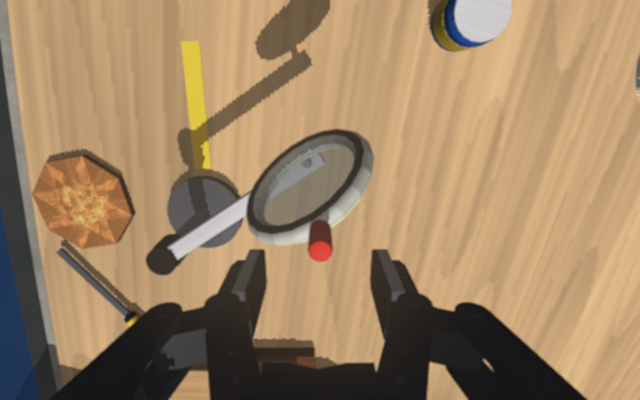

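Wrist picture: peg at (252,321) as predicted, centred between the open fingers. Descend and grip.

Request:
apply_moves:
  rows:
    - {"hand":0.2,"delta_pos":[-3,0.5,21],"yaw":0}
    - {"hand":0.2,"delta_pos":[-3,0.5,41],"yaw":0}
    - {"hand":0.2,"delta_pos":[-3,0.5,41],"yaw":0}
    - {"hand":-0.9,"delta_pos":[-3,0.5,41],"yaw":0}
    - {"hand":-0.9,"delta_pos":[-3,0.5,41],"yaw":0}
    - {"hand":-0.9,"delta_pos":[-3,0.5,41],"yaw":0}
    - {"hand":-0.9,"delta_pos":[-3,0.5,41],"yaw":0}

```text
clock: 3.43
position: [518.4, 210.3, 301.1]
ee_rot: [0.755, -0.655, 0.0, -0.001]
contact_force: [-1.5, 1.3, 3.7]
gripper_width: 12.0
grasp_force: 58.5
```

Run:
```python
from h import *
st=read_state(); print(st["position"],st["gripper_width"],st["grasp_force"],st["contact_force"])
ax=np.array([672,316.]); v=np.array([.1575,-.9875]); ang0=np.arctan2(v[1],v[0])
u=st["position"][:2]-ax; r=np.linalg.norm(u); th=(ang0-np.arctan2(u[1],u[0])); print(r,th-0.105)
for t in np.linspace(th,.105,12)[1:]:
    print(round(t-.105,3), go([*(ax+r*np.array([np.cos(ang0-t),np.sin(ang0-t)])),st["position"][2]],st).tolist())
```

```text
[518.40009544 210.25223016 301.1307645 ] 11.950302324809067 58.469722867012024 [-1.46375247  1.3009388   3.71177715]
186.48196027443427 1.0210172456685118
0.928 [15.1, -8.4, 0.0]
0.835 [29.4, -18.2, 0.0]
0.743 [42.7, -29.2, 0.0]
0.65 [54.9, -41.5, 0.0]
0.557 [66.0, -54.8, 0.1]
0.464 [75.7, -69.1, 0.1]
0.371 [84.1, -84.2, 0.1]
0.278 [91.1, -100.1, 0.2]
0.186 [96.5, -116.5, 0.2]
0.093 [100.4, -133.3, 0.2]
0.0 [102.8, -150.5, 0.3]
```

Request:
apply_moves:
  rows:
    - {"hand":-0.9,"delta_pos":[15,-8,0],"yaw":0}
    - {"hand":-0.9,"delta_pos":[29,-18,0],"yaw":0}
    - {"hand":-0.9,"delta_pos":[43,-29,0],"yaw":0}
    - {"hand":-0.9,"delta_pos":[55,-41,0],"yaw":0}
    - {"hand":-0.9,"delta_pos":[66,-55,0],"yaw":0}
    - {"hand":-0.9,"delta_pos":[76,-69,0],"yaw":0}
    - {"hand":-0.9,"delta_pos":[84,-84,0],"yaw":0}
    - {"hand":-0.9,"delta_pos":[91,-100,0],"yaw":0}
    - {"hand":-0.9,"delta_pos":[97,-116,0],"yaw":0}
    - {"hand":-0.9,"delta_pos":[101,-132,0],"yaw":0}
    - {"hand":-0.9,"delta_pos":[103,-148,0],"yaw":0}
    - {"hand":-0.9,"delta_pos":[103,-148,0],"yaw":0}

```text
clock: 4.43
position: [681.6, 123.9, 301.2]
ee_rot: [0.754, -0.657, 0.003, 0.002]
contact_force: [3.2, -11.6, 2.6]
gripper_width: 11.7
grasp_force: 59.3
```

Run:
```python
from h import *
st=read_state(); print(st["position"],st["gripper_width"],st["contact_force"],st["joints"].round(2))
D={}
for n in("scene","side"):
    d=D[n]=cam(n); save(d,f"pics/{n}2.png",*( ((150,350,320,480),4) if n=="scene" else ((200,350,160,320),4)))
    for q in("handle","lens","stand"): D[n+q]=[(np.round(r["location"],1).tolist(),round(r["score"],2)) for r in nets.pinpoint(n,q)]; print(n,q,D[n+q])
```

```text
[681.58760892 123.89696481 301.1739358 ] 11.724762042148313 [  3.15754538 -11.5650671    2.5820844 ] [ 0.42  0.48  0.27  0.01 -1.36 -0.28]
scene handle [([201.9, 354.8], 0.96)]
scene lens [([237.5, 357.9], 0.69)]
scene stand [([305.8, 417.6], 0.57)]
side handle [([189.9, 223.2], 0.69)]
side lens [([214.6, 220.2], 0.83), ([178.4, 291.2], 0.54)]
side stand [([331.5, 215.8], 0.97)]
```

View pics/scene2.png

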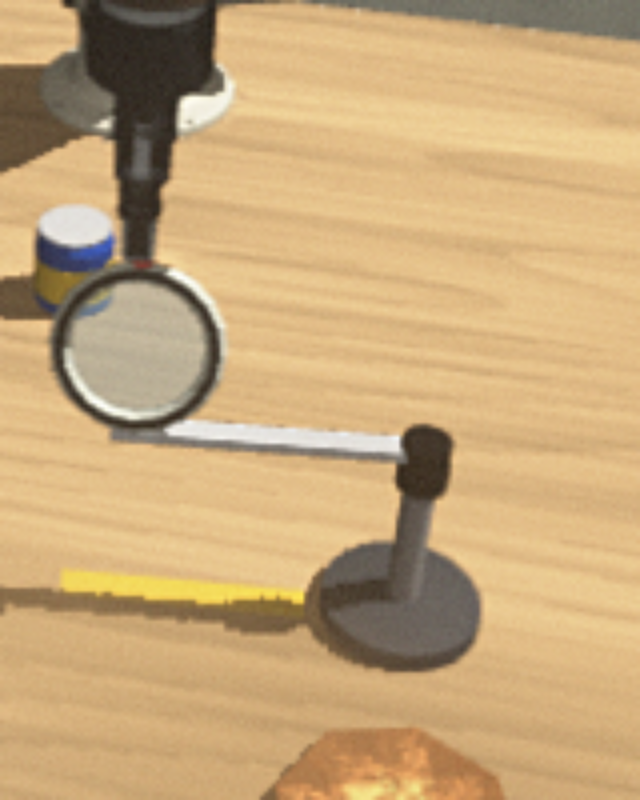

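Scene crop: the bar runs from (433,150) to (448,395), nearly parallel to the tape. I'll measure it numerically.

Run:
```python
from h import *
s=cam("scene"); d=cam("side")
def az(a,b): w=b-a; return np.arctan2(w[0],-w[1])
a=atz(s,(150+448/4,320+395/4),150); b=atz(s,(150+432/4,320+150/4),150); print("arm az scene",az(a,b),a,b)
for n,q in("lens",((237.5,357.9),(214.6,220.2))),("handle",((201.9,354.8),(189.9,223.2))),("stand",((305.8,417.6),(331.5,215.8))): print(n,*tri([ray(s,q[0]),ray(d,q[1])]))
print(atz(s,(305,417.3),0),atz(d,(331.5,215.8),0))
# bar mask in side
im=d["pixels"].astype(int); g=cv2.cvtColor(d["pixels"],cv2.COLOR_RGB2HSV)
m=(g[:,:,1]<40)&(g[:,:,2]>150); m[:225]=0;m[300:]=0;m[:,:195]=0;m[:,250:]=0
rc=np.argwhere(m);print(len(rc),rc.min(0),rc.max(0))
P=np.array([atz(d,x,151)[:2] for x in rc]);c=P.mean(0);v=np.linalg.svd(P-c)[2][0];v*=-np.sign(v[1]);print("side arm",c,v,np.arctan2(v[0],-v[1]))
```

```text
arm az scene 0.15422151276084214 [680.66399827 298.19736077 150.        ] [704.97533975 141.81001773 150.        ]
lens [700.34335346 136.06410111 216.08885393] [3.676540889139819, 3.6765408891398557]
handle [678.73993305 125.26958719 303.32099833] [3.1602711674670183, 3.160271167466853]
stand [679.70896786 313.53597414  -6.7753139 ] [0.5322623255595942, 0.5322623255596257]
[683.93609656 312.69364483   0.        ] [677.28228815 315.55234584   0.        ]
521 [225 203] [295 229]
side arm [690.69385914 214.12213163] [ 0.19677282 -0.98044911] 0.19806529327155267
```

View pics/side2.png

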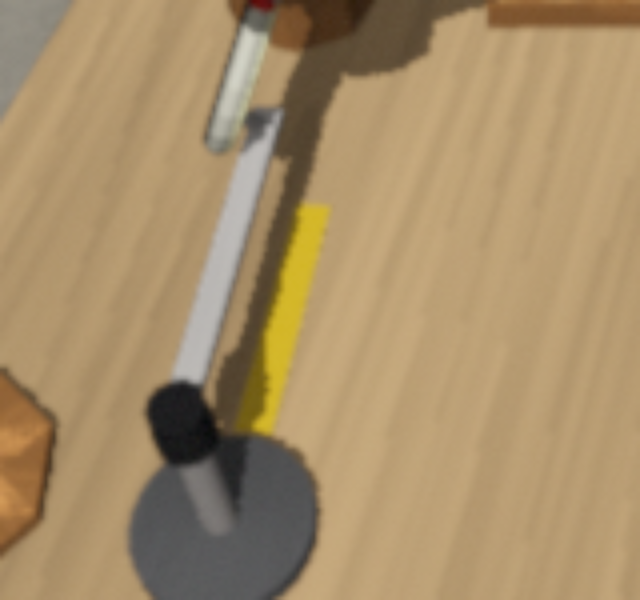

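Request:
apply_moves:
  rows:
    - {"hand":-0.2,"delta_pos":[103,-148,0],"yaw":0}
    - {"hand":-0.2,"delta_pos":[0,0,0],"yaw":0}
    - {"hand":-0.2,"delta_pos":[0,0,0],"yaw":0}
    - {"hand":-0.2,"delta_pos":[0,0,-20],"yaw":0}
    - {"hand":-0.2,"delta_pos":[0,0,-50],"yaw":0}

```text
clock: 5.35
position: [678.4, 128.3, 344.9]
ee_rot: [0.755, -0.656, -0.002, 0.004]
contact_force: [0.9, 0.6, 0.8]
gripper_width: 34.2
grasp_force: 0.0
```

My first row repeated the old offset by mistake, so it nudged the magnifier. Checking where the arm lies now.

```bash
cat > arm.py <<'E'
from h import *
def meas():
    s=cam("scene"); d=cam("side"); P={}
    g=cv2.cvtColor(d["pixels"],cv2.COLOR_RGB2HSV)
    m=((g[:,:,1]<45)&(g[:,:,2]>130)).astype(np.uint8); m[:225]=0;m[297:]=0;m[:,:195]=0;m[:,262:]=0
    k,l,st,_=cv2.connectedComponentsWithStats(m)
    for i in range(1,k):
        if st[i,4]<60: continue
        p=np.argwhere(l==i); q=np.array([atz(d,x,152)[:2] for x in p]); c=q.mean(0); v=np.linalg.svd(q-c)[2][0]; v*=-np.sign(v[1])
        print("side comp",st[i],c.round(1),"az",np.arctan2(v[0],-v[1]).round(3))
    for q in("handle","lens"):
        a=nets.pinpoint("scene",q); b=nets.pinpoint("side",q)
        if a and b: 
            p,e=tri([ray(s,a[0]["location"]),ray(d,b[0]["location"])]); u=p[:2]-[677.5,314.5]
            print(q,p.round(1),np.round(e,1),"arm az",np.round(np.arctan2(u[0],-u[1])+(0.105 if q=="handle" else 0),3), [x["location"] for x in(a[0],b[0])])
    return s,d
E
python3 - <<'E'
from arm import *
s,d=meas(); save(s,"pics/scene3.png",(150,330,320,480),4)
E
```

```text
side comp [213 225   9  12  68] [721.8 131.9] az 0.068
side comp [203 227  28  69 515] [685.7 221.8] az 0.114
handle [674.2 120.  299. ] [4.2 4.2] arm az 0.088 [[201.8, 352.7], [190.3, 226.2]]
lens [746.6 -29.7 125.8] [81.9 81.9] arm az 0.198 [[244.7, 266.4], [216.3, 222.3]]
```

View pics/scene3.png

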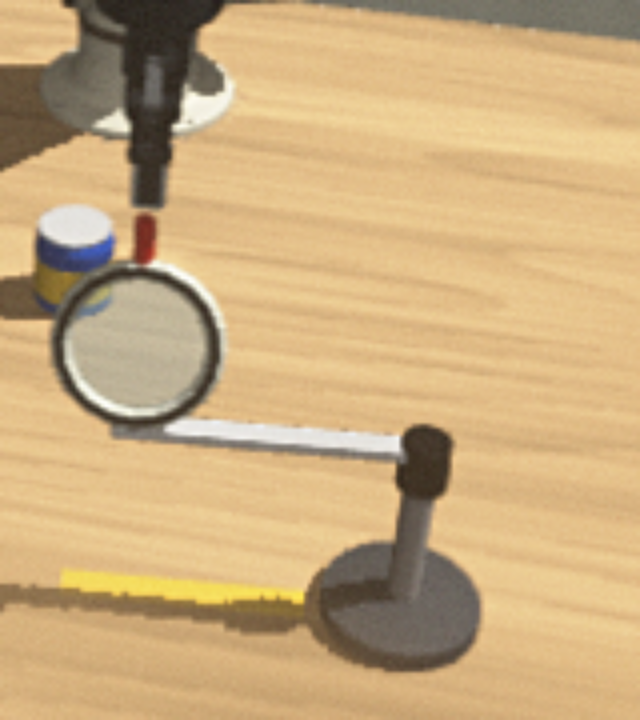

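```bash
cat >> arm.py <<'E'
def fine():
    s=cam("scene"); d=cam("side"); R_={}
    for n,x,b in(("scene",s,(195,222,345,365)),("side",d,(178,215,212,240))):
        hsv=cv2.cvtColor(x["pixels"],cv2.COLOR_RGB2HSV)
        hm=cv2.inRange(hsv,(0,150,60),(7,255,255))|cv2.inRange(hsv,(172,150,60),(180,255,255))
        q=np.argwhere(hm[b[0]:b[1],b[2]:b[3]])+[b[0],b[2]]; R_[n]=q.mean(0); print(n,len(q),q.mean(0),q.min(0),q.max(0))
    p,e=tri([ray(s,R_["scene"]),ray(d,R_["side"])]); u=p[:2]-[677.5,314.5]; print("peg",p.round(1),np.round(e,1),"r",np.linalg.norm(u),"arm az",np.arctan2(u[0],-u[1])+.105)
    # bar: bright top face, centre per column in scene / per row in side
    g=s["pixels"].astype(int); pts=[]
    for c in range(363,417,3):
        col=g[250:270,c]; w=(np.ptp(col,axis=1)<30)&(col.mean(1)>175); i=np.flatnonzero(w)
        if len(i)>1: pts.append(atz(s,(250+i.mean(),c),152)[:2])
    g=d["pixels"].astype(int); pt2=[]
    for r in range(238,292,3):
        row=g[r,195:235]; w=(np.ptp(row,axis=1)<30)&(row.mean(1)>130); i=np.flatnonzero(w)
        if len(i)>1: pt2.append(atz(d,(r,195+i.mean()),152)[:2])
    for q in(np.array(pts),np.array(pt2)):
        c=q.mean(0); v=np.linalg.svd(q-c)[2][0]; v*=-np.sign(v[1]); print(len(q),"bar az",np.arctan2(v[0],-v[1]).round(3),"x at y=314.5",(c+v*(314.5-c[1])/v[1]).round(1), "rms",np.std((q-c)@[v[1],-v[0]]).round(2))
E
python3 -c "
from arm import *
fine()"
```

```text
scene 53 [209.24528302 355.90566038] [204 354] [215 358]
side 76 [195.11842105 224.76315789] [189 221] [202 228]
peg [679.1 126.9 284.2] [0.3 0.3] r 187.62973105011932 arm az 0.11356965495718335
18 bar az 0.107 x at y=314.5 [676.9 314.5] rms 1.44
18 bar az 0.119 x at y=314.5 [675.  314.5] rms 0.47
```

Arm azimuth 0.114 versus tape about 0.12–0.16, so θ is within about 0.04 and acceptable. Next, view the rack from the +x side.

Request:
apply_moves:
  rows:
    - {"hand":-0.2,"delta_pos":[40,-1,0],"yaw":0}
    - {"hand":-0.2,"delta_pos":[80,-2,5],"yaw":0}
    - {"hand":-0.2,"delta_pos":[120,-3,10],"yaw":0}
    - {"hand":-0.2,"delta_pos":[160,-4,15],"yaw":0}
    - {"hand":-0.2,"delta_pos":[200,-5,20],"yaw":0}
    - {"hand":-0.2,"delta_pos":[240,-6,25],"yaw":0}
    - {"hand":-0.2,"delta_pos":[280,-7,25],"yaw":0}
    - {"hand":-0.2,"delta_pos":[322,-8,25],"yaw":0}
    - {"hand":-0.2,"delta_pos":[322,-8,25],"yaw":0}

```text
clock: 6.5
position: [731.7, -196.9, 321.7]
ee_rot: [0.753, -0.659, -0.001, 0.002]
contact_force: [-1.1, 0.7, -0.5]
gripper_width: 34.2
grasp_force: 0.0
```

Run:
```python
from h import *
d=cam("wrist"); save(d,"pics/w2.png"); print(d["xyz"],read_state()["position"])
for q in("rack","walnut_lid","maple_lid_a"): print(q,[(np.round(r["location"],1).tolist(),round(r["score"],2)) for r in nets.pinpoint("wrist",q)])
print(proj(d,[[556,-178,56],[556,-178,106]]))
```

```text
[ 743.18865332 -277.012438    438.92073039] [ 731.78335234 -193.76937658  321.81520901]
rack [([182.9, 440.2], 0.77)]
walnut_lid [([57.1, 533.8], 0.89), ([193.5, 450.9], 0.58)]
maple_lid_a [([191.1, 502.4], 0.77), ([202.4, 406.0], 0.76), ([310.7, 514.0], 0.68)]
[[194.43677839 454.21327034]
 [208.2303599  472.32220096]]
```

View pics/w2.png

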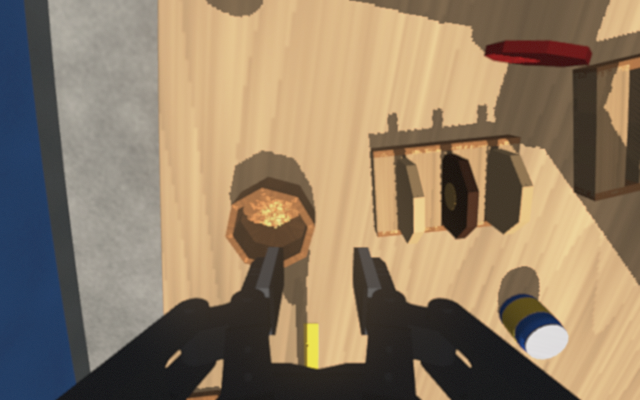

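The brass disc shows at (195,449) on the walnut lid's +x face, so no flip is needed. Now the lid's top centre and the rack's yaw.

Run:
```python
from h import *
d=cam("side"); w=cam("wrist")
top=atz(d,(150+237/8,270+345.5/8),106); print("lid top side",top)
a=atz(d,(150+402/8,270+602/8),28); b=atz(d,(150+402/8,270+98/8),28); u=b-a; print("rack edge az",np.arctan2(u[1],u[0]),np.linalg.norm(u),a,b)
A=atz(d,(150+237/8,270+514/8),106); B=atz(d,(150+237/8,270+182/8),106);print("maples",A,B,np.arctan2(*(B-A)[1::-1]))
print("scene",atz(cam("scene"),(200+165/8,230+265/8),106))
print("wrist at z56",atz(w,(193.5,450.9),56))
# wrist rack corners z 28: (151,371),(235,376),(137,520)
c=[atz(w,x,28) for x in((151,371),(236,376),(137,519))];print(c, np.arctan2(*(c[0]-c[2])[1::-1]))
print(proj(w,[top]))
print("go",go([*top[:2],200]))
```

```text
lid top side [ 543.07444709 -126.95907511  106.        ]
rack edge az 0.2281444158597567 185.93799404719135 [ 449.26617613 -138.8436302    28.        ] [630.38609839 -96.78995745  28.        ]
maples [ 485.00002531 -140.44507942  106.        ] [ 599.4201529  -113.87210964  106.        ] 0.22819512806802403
scene [ 553.47840331 -181.61358604  106.        ]
wrist at z56 [ 560.64045677 -170.42878654   56.        ]
[array([ 665.41846928, -204.36520246,   28.        ]), array([635.27234664, -87.46990067,  28.        ]), array([ 479.67008827, -250.09845682,   28.        ])] 0.2414091740452816
[[244.07385247 472.05122579]]
go [-87.  178.7 124.7]
```

Run:
```python
from h import *
d=cam("side"); 
top=atz(d,(150+139/8,270+346/8),106); print("lid top side",top)
for r in(102,178): print(atz(d,(150+r/8,270+346/8),106))
A=atz(d,(150+139/8,270+512/8),106); B=atz(d,(150+139/8,270+183/8),106);print("maples",A,B,np.arctan2(*(B-A)[1::-1]))
print("go",go([555,-175,230]), read_state()["joints"].round(2))
```

```text
lid top side [ 554.37399082 -174.8409845   106.        ]
[ 558.86709832 -193.57911178  106.        ]
[ 549.73560126 -155.4970995   106.        ]
maples [ 495.62320352 -188.48503451  106.        ] [ 612.05690304 -161.44042909  106.        ] 0.22822774852475644
go [-37.8 173.8  94.8] [-0.04  0.6   0.53 -0.   -1.5   0.18]
```

Request:
apply_moves:
  rows:
    - {"hand":-0.1,"delta_pos":[-8,38,20],"yaw":-0.03}
    - {"hand":-0.1,"delta_pos":[-16,76,40],"yaw":-0.06}
    - {"hand":-0.1,"delta_pos":[-24,112,60],"yaw":-0.09}
    - {"hand":-0.1,"delta_pos":[-32,146,80],"yaw":-0.09}
    - {"hand":-0.1,"delta_pos":[-38,174,95],"yaw":-0.09}
    - {"hand":-0.1,"delta_pos":[-38,174,95],"yaw":-0.09}
    - {"hand":-0.1,"delta_pos":[-38,174,95],"yaw":-0.09}

```text
clock: 7.48
position: [552.0, -175.2, 228.9]
ee_rot: [0.784, -0.62, -0.001, 0.001]
contact_force: [0.6, 0.1, 1.9]
gripper_width: 38.6
grasp_force: 0.0
```

Run:
```python
from h import *
d=cam("wrist"); save(d,"pics/w3.png"); st=read_state(); print(st["position"],R.from_quat(st["ee_rot"]).as_matrix().round(3).tolist(),st["gripper_width"])
c=np.array([554.5,-175,106]);e=np.array([np.cos(.228),np.sin(.228),0]);n=np.array([-e[1],e[0],0])
print(proj(d,[c,c+6*e+20.5*n,c-6*e+20.5*n,c+6*e-20.5*n,c-6*e-20.5*n, c+60*e,c-60*e]).round(1))
```

```text
[ 554.67779446 -175.53707806  230.37010176] [[0.231, -0.973, 0.002], [-0.973, -0.231, -0.001], [0.001, -0.001, -1.0]] 38.70507270722317
[[198.6 314.5]
 [222.8 307. ]
 [222.8 322. ]
 [173.1 306.7]
 [173.1 322.4]
 [198.3 237.9]
 [198.8 391. ]]
```

View pics/w3.png

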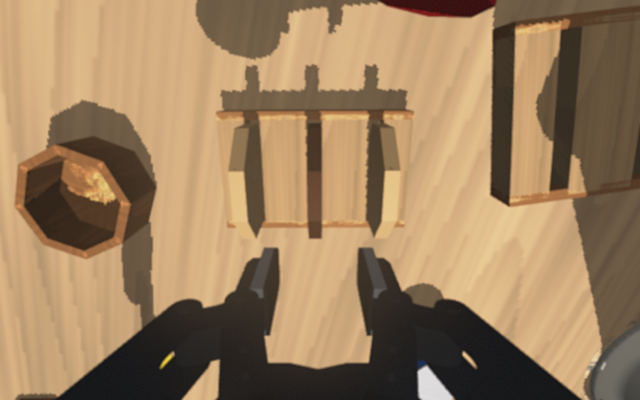

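The walnut top at (198,315) matches the prediction and is aligned with the fingers. Descend, grip, lift.

Request:
apply_moves:
  rows:
    - {"hand":-0.1,"delta_pos":[0,0,35],"yaw":0}
    - {"hand":-0.1,"delta_pos":[0,0,70],"yaw":0}
    - {"hand":-0.1,"delta_pos":[0,0,100],"yaw":0}
    - {"hand":-0.1,"delta_pos":[0,0,125],"yaw":0}
    - {"hand":-0.1,"delta_pos":[0,0,137],"yaw":0}
    - {"hand":-0.1,"delta_pos":[0,0,137],"yaw":0}
    - {"hand":-0.1,"delta_pos":[0,0,137],"yaw":0}
    - {"hand":-0.9,"delta_pos":[0,0,137],"yaw":0}
    - {"hand":-0.9,"delta_pos":[0,0,137],"yaw":0}
    - {"hand":-0.9,"delta_pos":[0,0,137],"yaw":0}
    - {"hand":-0.9,"delta_pos":[0,0,137],"yaw":0}

```text
clock: 8.45
position: [556.0, -176.2, 94.2]
ee_rot: [0.784, -0.621, 0.002, -0.001]
contact_force: [-0.5, 1.1, 4.5]
gripper_width: 11.3
grasp_force: 59.0
```

Request:
apply_moves:
  rows:
    - {"hand":-0.9,"delta_pos":[0,0,-20],"yaw":0}
    - {"hand":-0.9,"delta_pos":[0,0,-50],"yaw":0}
    - {"hand":-0.9,"delta_pos":[0,0,-85],"yaw":0}
    - {"hand":-0.9,"delta_pos":[0,0,-120],"yaw":0}
    - {"hand":-0.9,"delta_pos":[0,0,-160],"yaw":0}
    - {"hand":-0.9,"delta_pos":[-10,-30,-180],"yaw":0.02}
    - {"hand":-0.9,"delta_pos":[-20,-65,-190],"yaw":0.05}
    - {"hand":-0.9,"delta_pos":[-30,-100,-190],"yaw":0.08}
    - {"hand":-0.9,"delta_pos":[-40,-135,-190],"yaw":0.114}
    - {"hand":-0.9,"delta_pos":[-53,-175,-190],"yaw":0.114}
    - {"hand":-0.9,"delta_pos":[-53,-175,-190],"yaw":0.114}
    - {"hand":-0.9,"delta_pos":[-53,-175,-190],"yaw":0.114}

```text
clock: 9.45
position: [713.7, -82.8, 279.6]
ee_rot: [0.748, -0.664, -0.001, 0.001]
contact_force: [0.1, -0.3, -1.9]
gripper_width: 11.6
grasp_force: 59.3
```

Run:
```python
from h import *
st=read_state(); print(st["position"],R.from_quat(st["ee_rot"]).as_matrix().round(3).tolist(),st["joints"].round(3),st["gripper_width"],st["contact_force"])
```

```text
[713.70871102 -82.84712197 279.58475408] [[0.119, -0.993, -0.004], [-0.993, -0.119, 0.0], [-0.001, 0.003, -1.0]] [ 1.080e-01  5.390e-01  3.170e-01 -1.000e-03 -1.352e+00  1.100e-02] 11.597025933058244 [ 0.07766811 -0.32829851 -1.90152487]
```

Now test how the arm behaves past its reach limit. The lid needs a 20° tilt, and the moves offer no tilt command.

Request:
apply_moves:
  rows:
    - {"hand":-0.9,"delta_pos":[0,-40,0],"yaw":0}
    - {"hand":-0.9,"delta_pos":[0,-80,0],"yaw":0}
    - {"hand":-0.9,"delta_pos":[0,-120,0],"yaw":0}
    - {"hand":-0.9,"delta_pos":[0,-150,0],"yaw":0}
    - {"hand":-0.9,"delta_pos":[0,-180,0],"yaw":0}
    - {"hand":-0.9,"delta_pos":[0,-210,0],"yaw":0}
    - {"hand":-0.9,"delta_pos":[0,-240,0],"yaw":0}
    - {"hand":-0.9,"delta_pos":[0,-240,0],"yaw":0}

```text
clock: 10.12
position: [923.2, -54.3, 256.1]
ee_rot: [0.748, -0.664, -0.0, 0.001]
contact_force: [2.2, 0.6, -6.2]
gripper_width: 11.6
grasp_force: 59.6
```

Run:
```python
from h import *
st=read_state(); print(st["position"],R.from_quat(st["ee_rot"]).as_matrix().round(3).tolist(),st["joints"].round(3),st["gripper_width"],st["contact_force"])
```

```text
[923.16758208 -54.27184586 256.09385489] [[0.118, -0.993, -0.002], [-0.993, -0.118, -0.002], [0.002, 0.002, -1.0]] [ 0.115  1.112  1.395  0.002 -1.856  0.003] 11.638744232056306 [ 2.15098973  0.58842105 -6.20475574]
```

Request:
apply_moves:
  rows:
    - {"hand":-0.9,"delta_pos":[0,-41,0],"yaw":0}
    - {"hand":-0.9,"delta_pos":[0,-82,0],"yaw":0}
    - {"hand":-0.9,"delta_pos":[0,-123,0],"yaw":0}
    - {"hand":-0.9,"delta_pos":[0,-123,0],"yaw":0}

```text
clock: 10.45
position: [944.7, -39.4, 244.3]
ee_rot: [0.747, -0.664, 0.022, -0.016]
contact_force: [0.2, -0.4, -0.2]
gripper_width: 11.0
grasp_force: 59.7
```

Run:
```python
from h import *
st=read_state(); print(st["position"],R.from_quat(st["ee_rot"]).as_matrix().round(3).tolist(),st["joints"].round(3),st["gripper_width"],st["contact_force"])
```

```text
[944.66861347 -39.3947696  244.27493037] [[0.116, -0.992, 0.054], [-0.993, -0.117, -0.005], [0.011, -0.053, -0.999]] [ 0.132  1.132  1.407  0.012 -1.792 -0.012] 10.989970716857565 [ 0.17244165 -0.4391268  -0.20442251]
```

Tilting outward begins (0.054 rad). Continue.

Request:
apply_moves:
  rows:
    - {"hand":-0.9,"delta_pos":[0,-41,0],"yaw":0}
    - {"hand":-0.9,"delta_pos":[0,-82,0],"yaw":0}
    - {"hand":-0.9,"delta_pos":[0,-123,0],"yaw":0}
    - {"hand":-0.9,"delta_pos":[0,-164,0],"yaw":0}
    - {"hand":-0.9,"delta_pos":[0,-205,0],"yaw":0}
    - {"hand":-0.9,"delta_pos":[0,-205,0],"yaw":0}

```text
clock: 10.95
position: [966.8, -19.1, 206.9]
ee_rot: [0.747, -0.664, 0.033, -0.025]
contact_force: [1.1, 0.1, -0.9]
gripper_width: 11.2
grasp_force: 59.7
```

Run:
```python
from h import *
st=read_state(); print(st["position"],R.from_quat(st["ee_rot"]).as_matrix().round(3).tolist(),st["joints"].round(3),st["gripper_width"],st["contact_force"])
```

```text
[966.82963818 -19.09981863 206.94542096] [[0.116, -0.99, 0.082], [-0.993, -0.117, -0.008], [0.017, -0.081, -0.997]] [ 0.152  1.175  1.407  0.02  -1.722 -0.031] 11.239375970650633 [ 1.12066463  0.11659689 -0.93871265]
```

Request:
apply_moves:
  rows:
    - {"hand":-0.9,"delta_pos":[0,40,0],"yaw":0}
    - {"hand":-0.9,"delta_pos":[0,60,0],"yaw":0}
    - {"hand":-0.9,"delta_pos":[0,60,0],"yaw":0}

```text
clock: 11.2
position: [909.0, -26.0, 199.2]
ee_rot: [0.747, -0.664, 0.033, -0.024]
contact_force: [1.7, 0.0, 0.2]
gripper_width: 11.7
grasp_force: 59.7
```

Run:
```python
from h import *
st=read_state(); print(st["position"],R.from_quat(st["ee_rot"]).as_matrix().round(3).tolist(),st["joints"].round(3),st["gripper_width"],st["contact_force"])
```

```text
[908.96961662 -26.039182   199.2020805 ] [[0.116, -0.99, 0.081], [-0.993, -0.117, -0.009], [0.018, -0.08, -0.997]] [ 0.154  0.927  0.851  0.021 -1.416 -0.039] 11.67787897758817 [1.69066714 0.02579503 0.18639882]
```

The tilt is kept after backing off, so it can be built up at the limit. Push out and up, roughly normal to the reach sphere.

Request:
apply_moves:
  rows:
    - {"hand":-0.9,"delta_pos":[0,-36,-18],"yaw":0}
    - {"hand":-0.9,"delta_pos":[-5,-72,-36],"yaw":0}
    - {"hand":-0.9,"delta_pos":[-10,-108,-54],"yaw":0}
    - {"hand":-0.9,"delta_pos":[-20,-144,-72],"yaw":0}
    - {"hand":-0.9,"delta_pos":[-30,-180,-90],"yaw":0}
    - {"hand":-0.9,"delta_pos":[-40,-216,-108],"yaw":0}
    - {"hand":-0.9,"delta_pos":[-50,-252,-126],"yaw":0}

```text
clock: 11.78
position: [956.7, 22.4, 261.8]
ee_rot: [0.746, -0.663, 0.047, -0.036]
contact_force: [0.7, -0.3, -0.3]
gripper_width: 11.0
grasp_force: 60.4
```

```bash
cat > st.py <<'E'
from h import *
st=read_state(); print(st["position"].round(1),R.from_quat(st["ee_rot"]).as_matrix().round(3).tolist(),st["joints"].round(3),st["gripper_width"],st["contact_force"].round(1),st["clock"])
E
python3 st.py
```

```text
[956.7  22.4 261.8] [[0.116, -0.986, 0.118], [-0.993, -0.118, -0.008], [0.022, -0.116, -0.993]] [ 0.2    1.119  1.408  0.032 -1.745 -0.075] 11.041985072981225 [ 0.7 -0.3 -0.3] 11.7833
```

Request:
apply_moves:
  rows:
    - {"hand":-0.9,"delta_pos":[0,-40,-10],"yaw":0}
    - {"hand":-0.9,"delta_pos":[0,-80,-20],"yaw":0}
    - {"hand":-0.9,"delta_pos":[-5,-120,-30],"yaw":0}
    - {"hand":-0.9,"delta_pos":[-10,-160,-40],"yaw":0}
    - {"hand":-0.9,"delta_pos":[-15,-200,-50],"yaw":0}
    - {"hand":-0.9,"delta_pos":[-20,-240,-60],"yaw":0}
    - {"hand":-0.9,"delta_pos":[-25,-280,-70],"yaw":0}
    - {"hand":-0.9,"delta_pos":[-30,-320,-80],"yaw":0}
    - {"hand":-0.9,"delta_pos":[-35,-360,-90],"yaw":0}
    - {"hand":-0.9,"delta_pos":[-40,-400,-100],"yaw":0}
    - {"hand":-0.9,"delta_pos":[-45,-440,-110],"yaw":0}
    - {"hand":-0.9,"delta_pos":[-50,-480,-120],"yaw":0}

```text
clock: 12.78
position: [964.6, 63.5, 256.6]
ee_rot: [0.745, -0.663, 0.057, -0.045]
contact_force: [-0.3, -0.2, -1.3]
gripper_width: 11.1
grasp_force: 60.4
```

```bash
python3 st.py
```

```text
[964.6  63.5 256.6] [[0.115, -0.983, 0.145], [-0.993, -0.118, -0.009], [0.025, -0.143, -0.989]] [ 0.244  1.127  1.407  0.044 -1.712 -0.118] 11.055812410084986 [-0.3 -0.2 -1.3] 12.7833
```

Request:
apply_moves:
  rows:
    - {"hand":-0.9,"delta_pos":[0,-100,-20],"yaw":0}
    - {"hand":-0.9,"delta_pos":[0,-200,-40],"yaw":0}
    - {"hand":-0.9,"delta_pos":[0,-300,-60],"yaw":0}

```text
clock: 13.03
position: [973.3, 69.5, 256.6]
ee_rot: [0.745, -0.662, 0.069, -0.056]
contact_force: [0.0, -1.5, -1.3]
gripper_width: 11.2
grasp_force: 60.4
```

Request:
apply_moves:
  rows:
    - {"hand":-0.9,"delta_pos":[10,-400,-100],"yaw":0}
    - {"hand":-0.9,"delta_pos":[10,-400,-100],"yaw":0}
    - {"hand":-0.9,"delta_pos":[10,-400,-100],"yaw":0}

```text
clock: 13.28
position: [979.4, 72.2, 264.9]
ee_rot: [0.743, -0.661, 0.081, -0.067]
contact_force: [0.5, -0.5, -1.4]
gripper_width: 11.5
grasp_force: 60.4
```

Request:
apply_moves:
  rows:
    - {"hand":-0.9,"delta_pos":[0,-40,0],"yaw":0}
    - {"hand":-0.9,"delta_pos":[0,-40,0],"yaw":0}
    - {"hand":-0.9,"delta_pos":[0,-40,0],"yaw":0}

```text
clock: 13.53
position: [987.8, 74.6, 259.8]
ee_rot: [0.743, -0.66, 0.089, -0.074]
contact_force: [0.3, 0.0, -0.9]
gripper_width: 11.6
grasp_force: 60.4
```

Each call adds about 0.03 rad; now 0.23. Four more.

Request:
apply_moves:
  rows:
    - {"hand":-0.9,"delta_pos":[0,-400,-80],"yaw":0}
    - {"hand":-0.9,"delta_pos":[0,-400,-80],"yaw":0}
    - {"hand":-0.9,"delta_pos":[0,-400,-80],"yaw":0}

```text
clock: 13.78
position: [993.7, 80.0, 270.2]
ee_rot: [0.741, -0.658, 0.102, -0.086]
contact_force: [0.1, -0.1, -1.5]
gripper_width: 11.2
grasp_force: 60.4
```

Request:
apply_moves:
  rows:
    - {"hand":-0.9,"delta_pos":[0,-400,-80],"yaw":0}
    - {"hand":-0.9,"delta_pos":[0,-400,-80],"yaw":0}
    - {"hand":-0.9,"delta_pos":[0,-400,-80],"yaw":0}

```text
clock: 14.03
position: [998.3, 85.2, 281.1]
ee_rot: [0.739, -0.657, 0.113, -0.097]
contact_force: [-0.5, 0.4, -0.6]
gripper_width: 11.3
grasp_force: 60.4
```

Request:
apply_moves:
  rows:
    - {"hand":-0.9,"delta_pos":[0,-400,-80],"yaw":0}
    - {"hand":-0.9,"delta_pos":[0,-400,-80],"yaw":0}
    - {"hand":-0.9,"delta_pos":[0,-400,-80],"yaw":0}

```text
clock: 14.28
position: [1001.8, 89.7, 294.2]
ee_rot: [0.738, -0.655, 0.125, -0.108]
contact_force: [-0.2, 0.6, -0.8]
gripper_width: 11.2
grasp_force: 60.4
```

```bash
python3 st.py
```

```text
[1001.8   89.7  294.2] [[0.111, -0.939, 0.325], [-0.993, -0.119, -0.004], [0.042, -0.322, -0.946]] [ 0.273  1.107  1.407  0.092 -1.552 -0.142] 11.23809155305236 [-0.2  0.6 -0.8] 14.2833
```

Tilt 0.33 rad, and the lid axes are within about 0.04 of the target. Now work out the way round the lens (via y = -80).

Run:
```python
from h import *
for a in([960,-80,290],[760,-80,290],[575,-80,290],[575,-80,225]): print(a,go(a))
```

```text
[960, -80, 290] [163.7  60.8  -8.9]
[760, -80, 290] [141.4 248.7 -74. ]
[575, -80, 290] [ 120.8  422.4 -134.1]
[575, -80, 225] [118.1 443.3 -72.6]
```

Request:
apply_moves:
  rows:
    - {"hand":-0.9,"delta_pos":[33,12,-2],"yaw":0}
    - {"hand":-0.9,"delta_pos":[66,24,-4],"yaw":0}
    - {"hand":-0.9,"delta_pos":[99,37,-5],"yaw":0}
    - {"hand":-0.9,"delta_pos":[132,49,-7],"yaw":0}
    - {"hand":-0.9,"delta_pos":[164,61,-9],"yaw":0}
    - {"hand":-0.9,"delta_pos":[160,95,-20],"yaw":0}
    - {"hand":-0.9,"delta_pos":[156,130,-32],"yaw":0}
    - {"hand":-0.9,"delta_pos":[152,165,-44],"yaw":0}
    - {"hand":-0.9,"delta_pos":[148,200,-56],"yaw":0}
    - {"hand":-0.9,"delta_pos":[144,230,-67],"yaw":0}
    - {"hand":-0.9,"delta_pos":[141,249,-74],"yaw":0}
    - {"hand":-0.9,"delta_pos":[141,249,-74],"yaw":0}

```text
clock: 15.28
position: [755.7, -80.0, 292.1]
ee_rot: [0.737, -0.655, 0.124, -0.108]
contact_force: [-0.1, 0.9, -1.2]
gripper_width: 11.4
grasp_force: 60.4
```

Run:
```python
import st
from h import *
for a in([575,-80,290],[575,-80,215],[574,113,210]): print(a,go(a))
```

```text
[755.7 -80.  292.1] [[0.111, -0.939, 0.325], [-0.993, -0.119, -0.004], [0.042, -0.322, -0.946]] [ 0.122  0.454  0.149  0.053 -0.939 -0.028] 11.435811728145914 [-0.1  0.9 -1.2] 15.2833
[575, -80, 290] [-20.2 170.4 -56.7]
[575, -80, 215] [-23.3 194.5  14.2]
[574, 113, 210] [-215.3  174.2   17.9]
```

Back to x=575, then over toward the lens axis, stopping a little short to check.

Request:
apply_moves:
  rows:
    - {"hand":-0.9,"delta_pos":[-4,34,-11],"yaw":0}
    - {"hand":-0.9,"delta_pos":[-8,68,-22],"yaw":0}
    - {"hand":-0.9,"delta_pos":[-12,102,-34],"yaw":0}
    - {"hand":-0.9,"delta_pos":[-16,136,-45],"yaw":0}
    - {"hand":-0.9,"delta_pos":[-20,170,-55],"yaw":0}
    - {"hand":-0.9,"delta_pos":[-50,185,-30],"yaw":0}
    - {"hand":-0.9,"delta_pos":[-85,190,-10],"yaw":0}
    - {"hand":-0.9,"delta_pos":[-120,185,8],"yaw":0}
    - {"hand":-0.9,"delta_pos":[-150,181,16],"yaw":0}
    - {"hand":-0.9,"delta_pos":[-180,178,18],"yaw":0}
    - {"hand":-0.9,"delta_pos":[-200,176,18],"yaw":0}
    - {"hand":-0.9,"delta_pos":[-215,174,18],"yaw":0}

```text
clock: 16.28
position: [578.7, 115.3, 207.5]
ee_rot: [0.738, -0.654, 0.124, -0.108]
contact_force: [-0.0, -0.4, -0.0]
gripper_width: 11.4
grasp_force: 60.4
```

Request:
apply_moves:
  rows:
    - {"hand":-0.9,"delta_pos":[0,0,0],"yaw":0}
    - {"hand":-0.9,"delta_pos":[0,0,0],"yaw":0}
    - {"hand":-0.9,"delta_pos":[0,0,0],"yaw":0}

```text
clock: 16.53
position: [578.3, 112.7, 207.5]
ee_rot: [0.737, -0.655, 0.124, -0.108]
contact_force: [-0.1, -0.4, -0.3]
gripper_width: 11.3
grasp_force: 60.4
```

Run:
```python
import st
from arm import *
try: fine()
except Exception as e: print(e)
s=cam("scene");d=cam("side")
for q in("walnut_lid","lens"):
    for n in("scene","side"): print(q,n,[(np.round(r["location"],1).tolist(),round(r["score"],2)) for r in nets.pinpoint(n,q)])
print("expect lid",proj(s,[586,113,174]),proj(d,[586,113,174]),"lens",proj(s,[698.1,125.7,215]),proj(d,[698.1,125.7,215]))
a=s["pixels"][170:290,310:450,::-1];b=d["pixels"][160:300,190:320,::-1]
cv2.imwrite("pics/f1.png",np.hstack([cv2.resize(a,(400,343),interpolation=2),cv2.resize(b,(400,343),interpolation=2)]))
```

```text
[578.3 112.7 207.5] [[0.111, -0.94, 0.324], [-0.993, -0.118, -0.004], [0.042, -0.321, -0.946]] [ 0.535  0.236 -0.493  0.313 -0.579 -0.658] 11.256709704626491 [-0.1 -0.4 -0.3] 16.5333
scene 62 [208.62903226 356.01612903] [203 354] [215 359]
side 80 [194.975 224.675] [189 221] [202 228]
peg [678.8 127.3 285.6] [0.6 0.6] r 187.23396689590626 arm az 0.1117448270910522
18 bar az 0.121 x at y=314.5 [675.9 314.5] rms 0.83
18 bar az 0.119 x at y=314.5 [675.  314.5] rms 0.47
walnut_lid scene [([218.1, 221.0], 0.95), ([222.3, 353.4], 0.58)]
walnut_lid side [([230.7, 270.1], 0.81), ([146.4, 341.7], 0.79), ([191.3, 225.6], 0.24)]
lens scene [([236.7, 355.5], 0.66)]
lens side [([214.9, 222.1], 0.71)]
expect lid [[223.03601868 355.6828274 ]] [[228.31689984 271.6270672 ]] lens [[235.72405044 352.95858539]] [[213.09537422 222.12525316]]
```

View pics/f1.png

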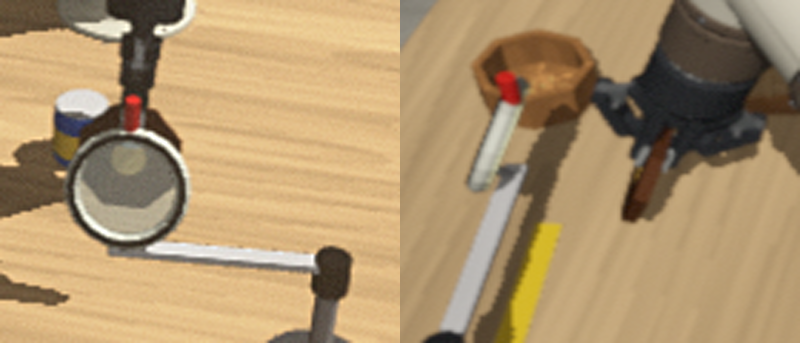

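The lid shows level behind the lens (left half, around (165,130)) and the bar still parallels the tape. That made 11 pictures viewed, one over the limit of 10, so I'll do the last check numerically only.

Run:
```python
from h import *
s=cam("scene");d=cam("side")
L,e1=tri([ray(s,(222.3,353.4)),ray(d,(230.7,270.1))]); G,e2=tri([ray(s,(236.7,355.5)),ray(d,(214.9,222.1))])
M=R.from_quat(read_state()["ee_rot"]).as_matrix(); F=read_state()["position"]+38.2*M[:,2]
az=.117; c,q=np.cos(.35),np.sin(.35); x=np.array([c*np.cos(az),c*np.sin(az),q]); y=np.array([-np.sin(az),np.cos(az),0]); B=np.array([x,y,np.cross(x,y)])
G0=np.array([676.2+190*np.sin(az),314.5-190*np.cos(az),215])
print(L,e1,G,e2,F,G0)
for a in(L,F):
    for b in(G,G0): print((B@(a-b)).round(1))
print("angles x,y",np.arccos(abs(x@M[:,1])),np.arccos(abs(y@M[:,0])))
```

```text
[587.4994352  111.68917867 172.12272124] [6.360192665773864, 6.360192665774071] [697.00815673 131.11540538 213.25040635] [1.3652285741269303, 1.365228574126968] [590.52597063 112.47306258 171.1980059 ] [698.37931696 125.79897218 215.        ]
[-118.4   -6.5   -0.6]
[-119.7   -1.1   -2. ]
[-115.8   -6.1   -2.5]
[-117.1   -0.6   -3.9]
angles x,y 0.024241998240052215 0.042745061197250266
```

All estimates are well inside tolerance. Hand in.

```bash
python3 -c "
from bench import workorder
print(workorder.job_done())"
```

```text
the job is handed in; nothing more can be done
None
```

I handed the job in at about 17 s on the robot's clock. No verdict came back, so these are my own measurements: the arm is about 0.04 rad off the tape at most (limit 0.1), and the walnut lid is held about 118 mm in front of the glass, within 7 mm of the lens axis, square and level to 0.05 rad. To get the 20° tilt I pushed the arm against its reach limit. I also opened one picture over the limit of 10, and a mistaken first row while letting go of the peg nudged the magnifier slightly, which those numbers already include.

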